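# Close the reaction vessel with its screw plug

### The job

Close the steel reaction vessel with its hexagon-headed screw plug: stand the plug upright in the mouth, turn it gently backwards (anticlockwise) until you feel it drop into the thread starts, then run it in clockwise, straight and without forcing, until it is fully home with its collar down on the rim and stays so when let go. Do not cross-thread or press hard on the plug, and leave the stopper, dish, jar and reagent bottle where they stand.

Things in the scene. Friction and masses are not known exactly. Their poses are not given: they have to be found in the camera images.
- plug: Loose aluminium screw plug, about 0.2 kg, standing upright on its nose on the bench. Origin: centre of the nose's underside; z up its axis. Shank 28 mm in diameter, nose tapered from 20 to 28 mm over the first 6 mm; round collar 52 mm in diameter from 34 to 39 mm above the origin, hexagon head above it. To start turn it anticlockwise, to run in clockwise, seen from above.
- plug_head (a point): Centre of the top of the plug's hexagon head, 69 mm above the plug's origin. The head is 30 mm tall (39 to 69 mm), 36 mm across flats; one pair of flats faces plus and minus the plug's x axis, the others follow every 60 degrees, each flat 20.8 mm wide. Grip two opposite flats from above.
- plug_pins (a point): On the plug's axis at the height of its three thread pins, 15 mm above its origin. The round pins, 6 mm in diameter, stick out sideways to 20 mm from the axis, at 0, 120 and 240 degrees from the plug's x axis. They are all the thread the plug has.
- vessel: Steel reaction vessel, fixed to the bench by a square foot (130 mm wide, 12 mm thick), with a short brass nipple in its side. Body 84 mm in diameter, neck 62 mm, open mouth on top. Origin: centre of its underside; z up.
- mouth (a point): Centre of the vessel's mouth, level with the rim, 90 mm above the underside; bore 44 mm. In it is a three-start thread whose angle about the axis differs every time, whatever the vessel's yaw. Home, the plug's origin is 34 mm below the rim and its collar on the rim; the thread then holds itself. Touch with about 5 N; over 90 N between plug and vessel damages the thread.
- land (a point): On the mouth's axis, 6 mm below the rim: the thread's flat top, 33 mm inside. The pins first stand on it (plug origin 18 mm under rim). Every 120 deg a 42 deg gap is a thread start; a rib 5 mm higher ends the gap on its anticlockwise side. Up to 75 deg anticlockwise (100 from a rib's top) brings the pins over the gaps: they can go down 11 mm, 23 deg of play. Clockwise on the land they jam on the ribs.
- seal_top (a point): Vessel axis, 29 mm below the rim: a sprung seal in the bottom, met by the plug's nose when its pins have dropped into the starts. It bears about 3 N, plus 1 N per mm pressed. From there 60 to 85 degrees clockwise runs the pins under the sloping land, drawing the plug 5 mm down (5.3 mm per rad) to a stop. A plug only pressed down springs back.
- stopper: Bystander: white tapered stopper with a round knob, 62 mm tall, 38 mm wide, no pins. Origin under its centre.
- dish: Bystander: white ceramic evaporating dish, 84 mm wide, 45 mm tall. Origin under its centre.
- jar: Bystander: amber jar with black lid, 60 mm wide, 85 mm tall. Origin under its centre.
- reagent: Bystander: tall amber bottle, 80 mm wide, 170 mm tall, at the right side of the bench. Origin under its centre.
There are look-alikes about, which are no part of the job. Leave any pink or yellow look-alike of the plug alone.

How it is judged:
On the way:
1. the plug has dropped straight into the thread starts (z of plug in the frame of mouth below -0.026 m and horizontal distance between plug and mouth below 0.004 m and angle between plug's own z axis and vertical below 0.08 rad), for 0.1 s.
At the end, for the whole second after the job is handed in: The plug, let go and at rest, is upright (within 0.06 rad) and central (4 mm) in the vessel's mouth and screwed home: its origin at least 32.3 mm below the rim, so that the collar lies on the rim or stands off it by less than 1.7 mm (z of plug in the frame of mouth below -0.0323 m and horizontal distance between plug and mouth below 0.004 m and angle between plug's own z axis and vertical below 0.06 rad and linear speed of plug below 0.01 m/s and contact force between the fingers and plug below 0.1 N); the robot touches nothing.
It fails at once if the plug is forced: more than 90 N between plug and vessel (contact force between plug and vessel above 90 N).
It fails at once if the plug is cross-threaded: tilted more than 0.15 rad in the mouth (horizontal distance between plug and mouth below 0.012 m and z of plug in the frame of mouth below -0.015 m and angle between plug's own z axis and vertical above 0.15 rad).
It fails at once if the stopper, dish, jar or reagent bottle is moved more than 30 mm (distance of any of stopper, dish, jar, reagent from where it was at the start of the episode above 0.03 m).
It also fails if it takes over 64 s, if anything falls off the work surface, if the arm or the gripper's body presses on something with over 40 N, if the wrist force passes 120 N, or if a joint passes its speed limit or range.

### The arm

A 7-joint arm with a two-finger parallel gripper is mounted at the origin on the work surface. World frame = base frame: x ahead of the robot, y to its left, z up, the work surface at z = 0. Lengths are in m, angles in rad, forces in N, time in s.
With the tool pointing down it reaches from about 0.35 to 0.9 m from the base axis. Payload 8.1 kg.
Tool frame: the origin (TCP) lies on the centre line of the jaws, within the pads' length; the fingertips stand 14 mm ahead of it and the grasp point (between the pads) lies 5 mm behind it; z points along the fingers, y is the direction in which the jaws open and shut (so a half turn about z gives the same grasp; the last joint's range is limited). The gripper opens to 92 mm and grips with 3 to 60 N. Pads are 19 mm wide; open, the fingers measure 130 mm over their backs; the gripper's body (75 mm by 190 mm) begins 47 mm behind the grasp point.
Start: joints at [1.016, 0.434, 0.025, 1.573, -0.012, 1.134, -0.075], TCP at [0.273, -0.562, 0.21] pointing down, gripper open.
Joint ranges: [-2.62, 2.62], [-0.44, 2.09], [-1.27, 1.32], [0.08, 2.57], [-1.32, 4.46], [0.12, 2], [-2.74, 2.74]. Speed limits (rad/s): [2.22, 2.22, 3.01, 3.01, 3.14, 3.14, 3.14].

### API

Orientations are given as a rotation vector (axis times angle).
In Python, from workcell import bot, eyes gives the robot as it stands.
- The arm moves only by the tool apply_moves, never from a script. Its argument "targets" is a list of rows, each a list of 7 numbers: the shift along the tool's x, y, z in mm, then the turn, a rotation vector about the tool's x, y, z in rad, then the closure, from -1 (fully open) to 1 (shut), so that 0 is half open. In form: [[x, y, z, ax, ay, az, fingers], ...]. A call has exactly 10 rows; each row is the pose to reach, as a shift and turn from the pose commanded when the call began, along the tool's axes at that moment; what a row does not reach only later rows make up. A row lasts 1/10 s, in which the tool goes at most 50 mm and 8.59 degrees, less where a joint would pass 70% of its speed; a pose out of reach is approached as far as the arm can. A call with a gripper value outside its range is refused whole. The fingers move at their own pace and stop on an object; "grip_force" is the grip in N (left out, the last holds). Time passes only in rows, so rows that repeat a pose let the fingers close, or fill a call up. It gives the time, the measured TCP pose, the force and the opening at its end, in the units of the state.
- bot.get_state(): the state, without advancing time (a new reading comes with each control period).
- eyes.read_camera(name): name is "scene" or "top" or "wrist"; returns the picture (384x512x3 uint8, red, green, blue); there is no depth.
- eyes.get_calibration(name): a dict with "fx", "fy", "cx", "cy" (pixels), "extrinsics" (4x4, takes a point from world to camera coordinates). Camera axes: x right, y down, z forward; pixel columns grow to the right and rows downward; lengths in m; the calibration is good to about 2 mm. A picture is of the moment at which its call begins: read the wrist's pose just before it. get_calibration takes no time and is no camera call; for the wrist camera it gives the pose at the moment of the call.
- bot.hand_in(): hands the job in, once; it reports no verdict.
The state is a dict: "t": time; "qpos": joint angles; "joint_vel": joint speeds; "tau": joint torques, N m; "tool_pos": TCP position; "ee_rot": TCP orientation; "force": force on the tool from outside, world axes, zero at the start; "wrist_torque": the same for the moment, N m; "grip_width": finger opening in m.
Only numpy, scipy, OpenCV 4.12 (cv2) and the standard library are available. Lean on these libraries where they do the work, as an engineer would, in place of code of your own. Each camera call takes 0.05 s, during which the arm holds its last target.

## Working session

There is one attempt and no reset: what is moved stays moved. The work goes in short steps, Python scripts to look and compute and a tool call to move; the robot and the scene stay as the last step left them, time stands still between calls to the robot, and variables do not carry over. Pictures are saved under pics/ and viewed, and the job is handed in when it is done.

Besides the shell and the picture viewer there is one more tool, called as name(argument=value, ...) on one line, values as JSON. apply_moves: Moves the arm, as the interface text tells. Its arguments: {"type":"object","properties":{"targets":{"type":"array","items":{"type":"array","items":{"type":"number"}}},"grip_force":{"type":"number"}},"required":["targets"]}

```bash
mkdir -p pics; ls
python3 - <<'E'
from workcell import bot, eyes
import cv2
print(bot.get_state())
for n in ["scene","top","wrist"]:
    im=eyes.read_camera(n); cv2.imwrite(f"pics/{n}0.png",im[:,:,::-1])
    c=eyes.get_calibration(n); print(n,c)
E
```

```text
pics
{'t': 0.0, 'qpos': array([ 1.01639581,  0.4351978 ,  0.02494442,  1.57405828, -0.01162206,
        1.13398856, -0.07506371]), 'joint_vel': array([ 1.54995572e-03,  9.06531215e-05,  4.53751175e-04,  7.14493861e-04,
        5.43277790e-04,  1.04872555e-03, -8.83260956e-04]), 'tau': array([ 1.12774435e-04, -6.67847013e+01,  9.85125303e-01, -3.14453852e+01,
       -6.03415235e-02,  4.30399377e-02,  1.72591394e-04]), 'tool_pos': array([ 0.27261227, -0.5618412 ,  0.2090753 ]), 'ee_rot': array([-3.06037440e+00, -7.03317714e-01,  6.89528541e-04]), 'force': array([ 0.01269809,  0.31492723, -0.5179349 ]), 'wrist_torque': array([-0.01710618, -0.02807291, -0.00606724]), 'grip_width': 0.09190600328820829}
scene {'fx': 436.9173754120373, 'fy': 436.9173754120373, 'cx': 257.91236146849536, 'cy': 187.56903794911142, 'extrinsics': array([[ 0.73752698,  0.67527887,  0.00723918, -0.31544166],
       [ 0.54900458, -0.59330134, -0.58871682, -0.32928235],
       [-0.39325301,  0.43816888, -0.80830693,  1.42059866],
       [ 0.        ,  0.        ,  0.        ,  1.        ]])}
top {'fx': 482.95256593680296, 'fy': 482.95256593680296, 'cx': 254.633187942474, 'cy': 197.24865582110982, 'extrinsics': array([[-0.0134249 , -0.99989738,  0.00500055, -0.13468256],
       [-0.99196648,  0.01268897, -0.12586302,  0.57754963],
       [ 0.12578665, -0.00665007, -0.99203503,  1.51018016],
       [ 0.        ,  0.        ,  0.        ,  1.        ]])}
wrist {'fx': 313.0649391247507, 'fy': 313.0649391247507, 'cx': 251.92467881641667, 'cy': 193.07649608928148, 'extrinsics': array([[ 0.4377197 , -0.89910995, -0.00166188, -0.62451308],
       [-0.87148046, -0.42472191,  0.24522052, -0.03212538],
       [-0.22118605, -0.10588956, -0.9694659 ,  0.38829567],
       [ 0.        ,  0.        ,  0.        ,  1.        ]])}
```

View pics/scene0.png

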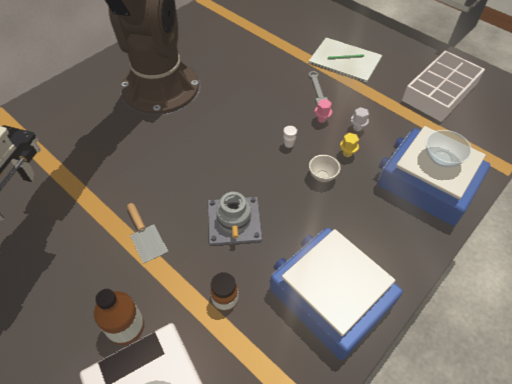

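View pics/top0.png

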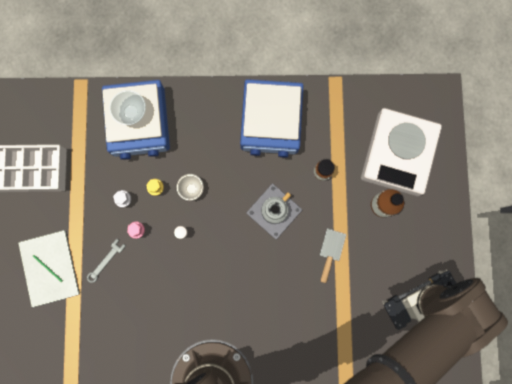

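View pics/wrist0.png

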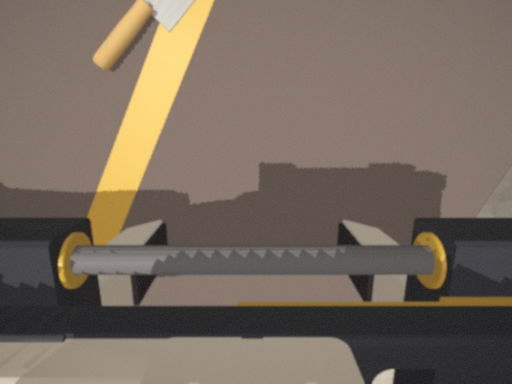

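The plug could be any of four things: the grey one at top (122,199) / scene (360,119), the yellow one at top (155,187), the pink one at top (136,230), or the white stopper at top (181,232). Aluminium means the grey one. I'll check that in a close crop and measure.

```bash
cat > h.py <<'E'
import numpy as np, cv2
from workcell import bot, eyes
from scipy.spatial.transform import Rotation as R
def ray(c,u,v,z):
    E=c["extrinsics"];Rm=E[:3,:3];o=-Rm.T@E[:3,3]
    d=Rm.T@np.array([(u-c["cx"])/c["fx"],(v-c["cy"])/c["fy"],1])
    return o+d*(z-o[2])/d[2]
def proj(c,p):
    q=c["extrinsics"]@np.r_[p,1]; return c["fx"]*q[0]/q[2]+c["cx"],c["fy"]*q[1]/q[2]+c["cy"]
E
python3 - <<'E'
from h import *
t=cv2.imread("pics/top0.png"); s=cv2.imread("pics/scene0.png")
a=cv2.resize(t[165:245,95:195],None,fx=4,fy=4,interpolation=cv2.INTER_CUBIC)
b=cv2.resize(s[85:165,280:380],None,fx=4,fy=4,interpolation=cv2.INTER_CUBIC)
c=cv2.resize(t[170:250,235:335],None,fx=4,fy=4,interpolation=cv2.INTER_CUBIC)[:,:400]
d=cv2.resize(s[180:260,190:290],None,fx=4,fy=4,interpolation=cv2.INTER_CUBIC)[:,:400]
o=np.vstack([np.hstack([a,b]),np.hstack([c,d])])
cv2.imwrite("pics/crop0.png",cv2.resize(o,(740,592)))
ct=eyes.get_calibration("top");cs=eyes.get_calibration("scene")
print("plug top@.069",ray(ct,122,199,.069),"@.037",ray(ct,122,199,.037))
print("scene",ray(cs,361,113,.069))
print("mouth",ray(ct,274,209,.09),ray(cs,233,202,.09))
E
```

```text
plug top@.069 [0.57144016 0.27320232 0.069     ] @.037 [0.57549307 0.28183119 0.037     ]
scene [0.57866592 0.27363347 0.069     ]
mouth [ 0.531708  -0.2011061  0.09     ] [ 0.53549016 -0.20705602  0.09      ]
```

View pics/crop0.png

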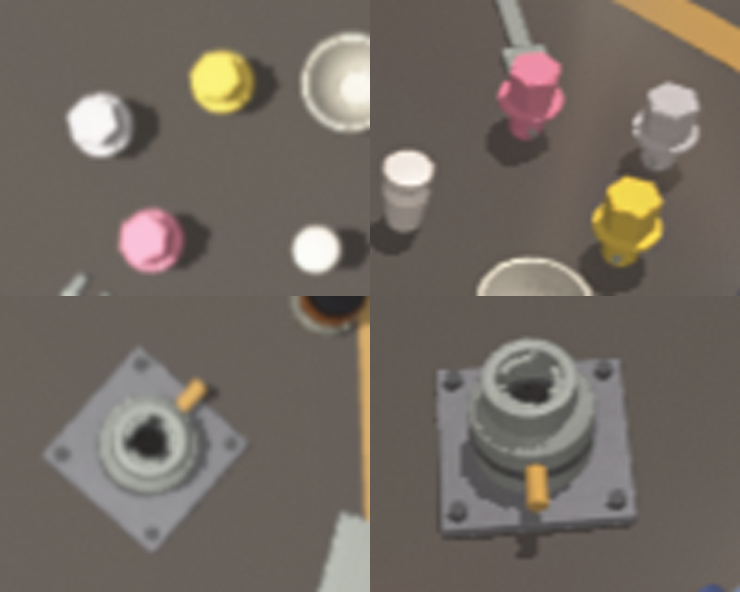

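The crop settles it: the top-left item in the top view is the grey aluminium hex plug at (122,199), next to pink, yellow and the plain white stopper. The vessel mouth is at about top (274,209). Next, a wrist view from above the plug.

```bash
cat >> h.py <<'E'
def rel(st,p,yaw,Rt=None):
    """shift mm and rotvec from the current measured pose to TCP p with tool down, tool x at yaw"""
    R0=R.from_rotvec(st["ee_rot"])
    Rt=R.from_matrix(np.array([[np.cos(yaw),np.sin(yaw),0],[np.sin(yaw),-np.cos(yaw),0],[0,0,-1]]).copy())
    return R0.inv().apply(np.array(p)-st["tool_pos"])*1000,(R0.inv()*Rt).as_rotvec()
E
python3 - <<'E'
from h import *
st=bot.get_state();R0=R.from_rotvec(st["ee_rot"]);print(R0.as_matrix().round(3))
c=eyes.get_calibration("wrist");E=c["extrinsics"];o=-E[:3,:3].T@E[:3,3]
print("cam in tool",R0.inv().apply(o-st["tool_pos"]),"axes",(E[:3,:3]@R0.as_matrix()).round(3))
ct=eyes.get_calibration("top");cs=eyes.get_calibration("scene")
for n,u,v,z in [("yel",155,187,.06),("pink",136,230,.06),("stop",181,232,.06),("jar",325,169,.085),("reag",397,202,.17)]: print(n,ray(ct,u,v,z))
M=R0.as_matrix();yaw=np.arctan2(M[1,0],M[0,0]);print("yaw",yaw, "cur z tilt")
for y in [0,.3,.6,-.3]: print(y,rel(st,[.50,.27,.25],y))
E
```

```text
[[ 0.9    0.437 -0.001]
 [ 0.437 -0.9    0.001]
 [-0.    -0.001 -1.   ]]
cam in tool [ 0.06488302  0.00025164 -0.17407816] axes [[ 0.001  1.     0.   ]
 [-0.969  0.001 -0.245]
 [-0.245 -0.     0.969]]
yel [0.60946707 0.17230327 0.06      ]
pink [0.47440693 0.22989689 0.06      ]
stop [0.46631683 0.08939285 0.06      ]
jar [ 0.6558789  -0.36322153  0.085     ]
reag [ 0.53950821 -0.55769389  0.17      ]
yaw 0.4517231151216098 cur z tilt
0 (array([ 567.6958409 , -649.31044163,  -40.06888107]), array([-1.16718944e-03,  3.89656702e-04,  4.51722987e-01]))
0.3 (array([ 567.6958409 , -649.31044163,  -40.06888107]), array([-0.00120319,  0.00020927,  0.15172303]))
0.6 (array([ 567.6958409 , -649.31044163,  -40.06888107]), array([-1.22089534e-03,  2.71183024e-05, -1.48276938e-01]))
-0.3 (array([ 567.6958409 , -649.31044163,  -40.06888107]), array([-1.11257155e-03,  5.68242533e-04,  7.51722949e-01]))
```

apply_moves(targets=[[20,-18,-20,0,0,0,-1],[50,-46,-30,0,0,-0.05,-1],[84,-77,-40,0,0,-0.11,-1],[118,-108,-40,0,0,-0.17,-1],[152,-139,-40,0,0,-0.23,-1],[186,-170,-40,0,0,-0.3,-1],[220,-201,-40,0,0,-0.37,-1],[254,-232,-40,0,0,-0.44,-1],[288,-263,-40,0,0,-0.5,-1],[322,-294,-40,0,0,-0.56,-1]])

```text
t: 1.15
tool_pos: [0.4344, -0.1555, 0.2499]
ee_rot: [2.746, 1.525, 0.0]
force: [0.3, -0.2, -0.2]
grip_width: 0.092
```

Run:
```python
from h import *
st=bot.get_state();print(st);print(rel(st,[.573,.20,.25],1.57))
```

```text
{'t': 1.15, 'qpos': array([ 0.50530474,  0.1547279 , -0.31567782,  1.87154745,  0.05337838,
        1.12315801, -0.38676042]), 'joint_vel': array([-0.62018814,  0.03569638, -0.43189521, -0.02376984,  0.08076079,
        0.00625994, -0.47651245]), 'tau': array([  5.12288153, -45.26270986,  -0.16412093, -29.927423  ,
        -0.31091125,   0.34433844,   1.06542863]), 'tool_pos': array([ 0.43442049, -0.15547645,  0.24990811]), 'ee_rot': array([2.74609672e+00, 1.52523626e+00, 4.42526327e-05]), 'force': array([ 0.31812653, -0.19678168, -0.24485163]), 'wrist_torque': array([-0.08282801, -0.11588986,  0.00579274]), 'grip_width': 0.09198530969339405}
(array([ 3.75016858e+02, -7.02148545e+01, -1.69318160e-01]), array([ 2.72408394e-04,  2.31843858e-04, -5.56010603e-01]))
```

apply_moves(targets=[[40,-7,0,0,0,-0.06,-1],[82,-15,0,0,0,-0.12,-1],[124,-23,0,0,0,-0.18,-1],[166,-31,0,0,0,-0.25,-1],[208,-39,0,0,0,-0.31,-1],[250,-47,0,0,0,-0.37,-1],[292,-55,0,0,0,-0.43,-1],[334,-63,0,0,0,-0.49,-1],[365,-69,0,0,0,-0.55,-1],[365,-69,0,0,0,-0.55,-1]])

```text
t: 2.15
tool_pos: [0.5691, 0.1941, 0.2491]
ee_rot: [-2.221, -2.218, -0.002]
force: [0.5, 0.0, 0.2]
grip_width: 0.0922
```

Run:
```python
from h import *
for i in range(2):
    c=eyes.get_calibration("wrist"); st=bot.get_state();im=eyes.read_camera("wrist")
cv2.imwrite("pics/w1.png",im[:,:,::-1])
np.save("w1.npy",c["extrinsics"]);print(st["t"],st["qpos"].round(3),st["tool_pos"],st["ee_rot"],np.abs(st["joint_vel"]).max())
print(proj(c,[.574,.273,.069]))
```

```text
2.2 [-0.029  0.427 -0.555  1.543  0.231  1.239 -0.624] [0.56892499 0.19123924 0.24908234] [-2.22619292e+00 -2.21424293e+00  3.41986306e-04] 0.0402459012428364
(np.float64(256.9268564213207), np.float64(98.25251328970451))
```

View pics/w1.png

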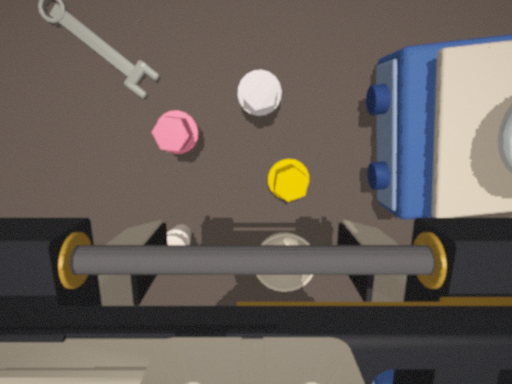

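Run:
```python
from h import *
t=cv2.imread("pics/w1.png")[60:130,220:300]
g=cv2.cvtColor(t,cv2.COLOR_BGR2GRAY).astype(float)
print(g.max()); g=np.clip((g-130)/(g.max()-130),0,1)*255
a=cv2.resize(g.astype(np.uint8),None,fx=8,fy=8,interpolation=cv2.INTER_CUBIC)
cv2.imwrite("pics/crop1.png",a)
```

```text
231.0
```

View pics/crop1.png

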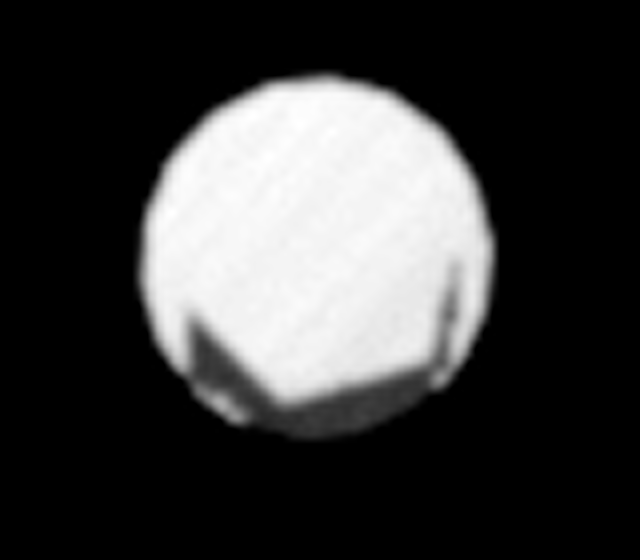

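Run:
```python
from h import *
c=eyes.get_calibration("wrist");c["extrinsics"]=np.load("w1.npy")
P=[ray(c,220+(u+.5)/8-.5,60+(v+.5)/8-.5,.069) for u,v in [(192,318),(282,405),(437,362),(457,262)]]
P=np.array(P)[:,:2];print(P)
for a,b in zip(P,P[1:]):
    d=b-a;print(np.linalg.norm(d),np.degrees(np.arctan2(d[1],d[0]))%60)
# fit: hexagon centre from corner least squares with radius 20.8: angle th
from scipy.optimize import least_squares
f=lambda q:(np.array([[q[0]+.02078*np.cos(q[2]+k*np.pi/3),q[1]+.02078*np.sin(q[2]+k*np.pi/3)] for k in range(3)])-P[:3]).ravel()
a0=np.arctan2(*(P[0]-[.574,.273])[::-1])
r=least_squares(f,[.574,.273,a0]);print(r.x,np.degrees(r.x[2]),r.cost**.5)
```

```text
[[0.55950055 0.27195814]
 [0.57168525 0.26050146]
 [0.59279972 0.26607544]
 [0.59532502 0.27905364]]
0.016724903950915873 16.76383991427496
0.02183781345156794 14.788048270626204
0.013221605060870834 18.98899498804498
[ 0.57748064  0.27974187 -2.822899  ] -161.7401988040339 0.0020536248064149418
```

apply_moves(targets=[[3,-2,20,0,0,0.05,-1],[6,-5,45,0,0,0.1,-1],[9,-8,70,0,0,0.15,-1],[12,-11,90,0,0,0.2,-1],[14,-13,105,0,0,0.26,-1],[14,-13,109,0,0,0.26,-1],[14,-13,109,0,0,0.26,-0.5],[14,-13,109,0,0,0.26,-0.45],[14,-13,109,0,0,0.26,-0.45],[14,-13,109,0,0,0.26,-0.45]])

```text
t: 3.25
tool_pos: [0.5569, 0.2028, 0.1416]
ee_rot: [2.499, 1.903, 0.002]
force: [-0.4, 0.8, 0.4]
grip_width: 0.0679
```

Run:
```python
from h import *
c=eyes.get_calibration("wrist"); st=bot.get_state();im=eyes.read_camera("wrist")
cv2.imwrite("pics/w2.png",im[:,:,::-1])
np.save("w2.npy",c["extrinsics"]);print(st["t"],st["qpos"].round(3),st["tool_pos"],st["ee_rot"],st["grip_width"],st["force"])
u,v=proj(c,[.575,.276,.069]);print(u,v)
g=cv2.cvtColor(im,cv2.COLOR_RGB2GRAY).astype(float)
u0,v0=210,60
g=g[v0:v0+75,u0:u0+100];g=np.clip((g-110)/(235-110),0,1)*255
cv2.imwrite("pics/crop2.png",cv2.resize(g.astype(np.uint8),None,fx=8,fy=8,interpolation=cv2.INTER_CUBIC))
```

```text
3.25 [-0.105  0.494 -0.477  1.709  0.262  1.001 -0.945] [0.55694994 0.20282631 0.14156705] [2.49899640e+00 1.90313751e+00 1.78262036e-03] 0.06792657859914042 [-0.39142418  0.78533826  0.4140165 ]
249.6342825110337 99.8874043307051
```

View pics/w2.png

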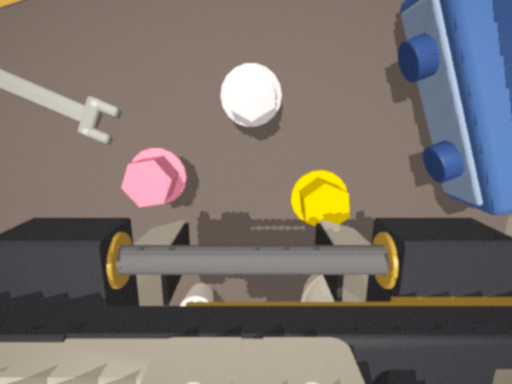

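View pics/crop2.png

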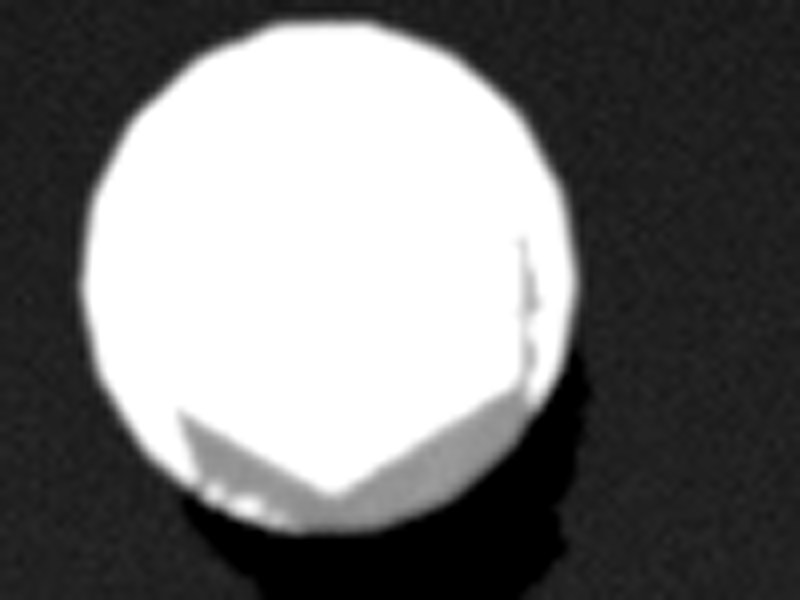

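Run:
```python
from h import *
im=cv2.imread("pics/w2.png");u0,v0=210,60
g=im[v0:v0+75,u0:u0+100].astype(float).mean(2);print(g.max())
g=np.clip((g-195)/(g.max()-195),0,1)*255
cv2.imwrite("pics/crop2b.png",cv2.resize(g.astype(np.uint8),None,fx=8,fy=8,interpolation=cv2.INTER_CUBIC))
```

```text
255.0
```

View pics/crop2b.png

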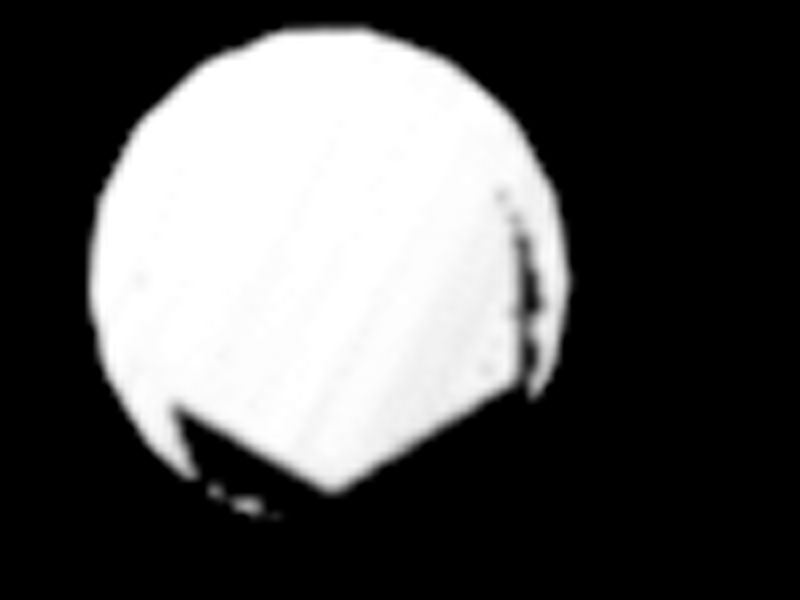

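Run:
```python
from h import *
c=eyes.get_calibration("wrist");c["extrinsics"]=np.load("w2.npy")
st=bot.get_state();M=R.from_rotvec(st["ee_rot"]).as_matrix();yaw=np.arctan2(M[1,0],M[0,0]);print("yaw",np.degrees(yaw))
g=lambda u,v,z:ray(c,210+(u+.5)/8-.5,60+(v+.5)/8-.5,z)
A=g(332,495,.069);B=g(522,387,.069);C=g(175,405,.069);D=g(521,240,.069)
for a,b in((C,A),(A,B),(B,D)):
    d=(b-a)[:2];print(np.linalg.norm(d),np.degrees(np.arctan2(d[1],d[0]))%60)
x=M[:,0];y=M[:,1]
print("tool y of A,B,D, C", [(p-st["tool_pos"])@y for p in (A,B,D,C)],"tool x",[(p-st["tool_pos"])@x for p in (A,B,D,C)])
print("ctr from corner",A+.02078*x)
# collar circle: outline at z ~.0365
im=cv2.imread("pics/w2.png").mean(2)
m=np.zeros(im.shape,np.uint8);m[60:135,210:310]=(im[60:135,210:310]>125)*255
k,_=cv2.findContours(m,cv2.RETR_EXTERNAL,cv2.CHAIN_APPROX_NONE);k=max(k,key=cv2.contourArea)[:,0]
P=np.array([ray(c,u,v,.039)[:2] for u,v in k]); 
(cx,cy),r=cv2.minEnclosingCircle(P.astype(np.float32)*1000);print("collar",cx,cy,r)
```

```text
yaw 74.5846541305676
0.01711921955698525 15.445927774066838
0.020654760324248976 13.645037828509595
0.013306069617708055 16.084663499943602
tool y of A,B,D, C [np.float64(-0.0008882146308347496), np.float64(0.01716627250457146), np.float64(0.016817953001437534), np.float64(-0.015840880592011688)] tool x [np.float64(0.059429947383904655), np.float64(0.0694626058761615), np.float64(0.08276411429788817), np.float64(0.06776573705916752)]
ctr from corner [0.5773525  0.28043415 0.06900981]
collar 577.6828002929688 279.2427062988281 29.883010864257812
```

apply_moves(targets=[[20,0,0,0,0,0,-0.45],[45,-1,5,0,0,0,-0.45],[70,-1,15,0,0,0,-0.45],[80,-1,28,0,0,0,-0.45],[80,-1,45,0,0,0,-0.45],[80,-1,60,0,0,0,-0.45],[80,-1,72,0,0,0,-0.45],[80,-1,80,0,0,0,-0.45],[80,-1,83,0,0,0,-0.45],[80,-1,83,0,0,0,-0.45]], grip_force=25)

```text
t: 4.3
tool_pos: [0.5767, 0.28, 0.0576]
ee_rot: [2.5, 1.903, -0.0]
force: [0.0, 0.2, 0.5]
grip_width: 0.0668
```

Run:
```python
from h import *
st=bot.get_state();print(st["tool_pos"],st["force"],rel(st,[.577,.280,.057],np.radians(75)))
im=eyes.read_camera("scene");cv2.imwrite("pics/s3.png",cv2.resize(im[60:180,280:440,::-1],None,fx=5,fy=5,interpolation=cv2.INTER_CUBIC))
```

```text
[0.57674264 0.28002166 0.05764228] [0.01884172 0.15127174 0.51223534] (array([0.04777332, 0.25395793, 0.64222203]), array([-0.00018116,  0.00026106, -0.00754908]))
```

View pics/s3.png

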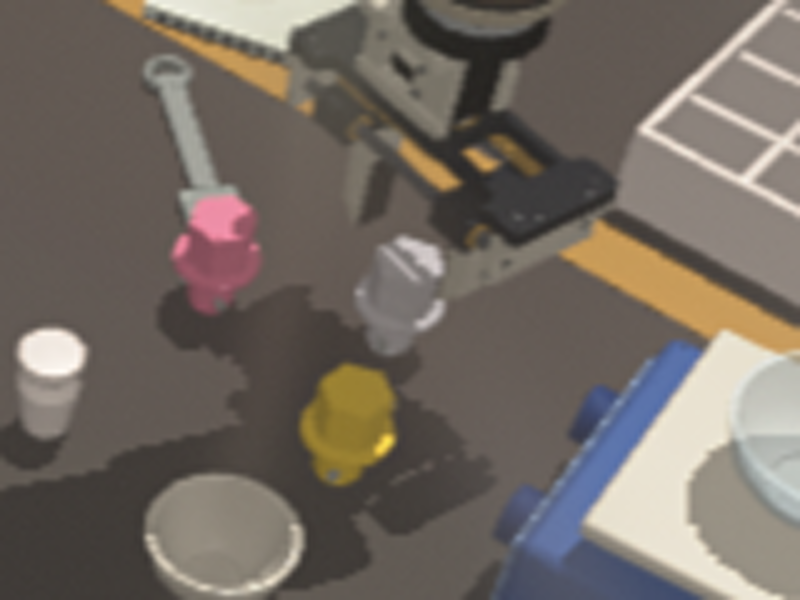

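Run:
```python
from h import *
c=eyes.get_calibration("scene");
st=bot.get_state();M=R.from_rotvec(st["ee_rot"]).as_matrix()
f=lambda p:((np.array(proj(c,p))-[280,60])*5).round()
print("tcp",f(st["tool_pos"]),"tips",[f(st["tool_pos"]+M@[0,s*.0335,.014]) for s in(1,-1)])
print("head top",f([.577,.28,.069]),"base",f([.577,.28,0]))
# what position gives base pixel
for (u,v,z) in((390,345,.0),(410,258,.069)): print(ray(c,280+u/5,60+v/5,z))
im=eyes.read_camera("top");ct=eyes.get_calibration("top");cv2.imwrite("pics/t3.png",cv2.resize(im[150:260,80:220,::-1],None,fx=5,fy=5,interpolation=cv2.INTER_CUBIC))
w=eyes.read_camera("wrist");cv2.imwrite("pics/w3.png",w[:,:,::-1])
```

```text
tcp [405. 271.] tips [array([438., 324.]), array([364., 254.])]
head top [409. 258.] base [386. 341.]
[0.58044938 0.2791436  0.        ]
[0.57751315 0.28035196 0.069     ]
```

View pics/t3.png

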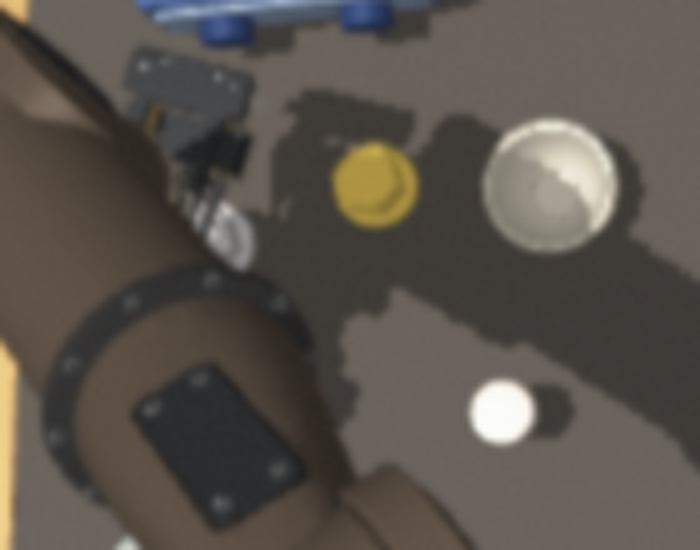

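View pics/w3.png

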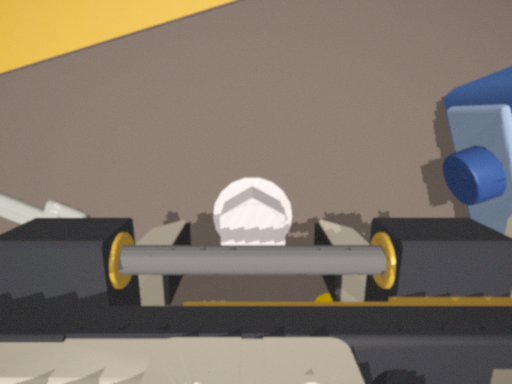

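The plug (centre u≈252) sits between the pads in the wrist view. Its collar's far edge at row 178 is where I predicted. Closing.

apply_moves(targets=[[0,0,0,0,0,0,-0.2],[0,0,0,0,0,0,0],[0,0,0,0,0,0,0.2],[0,0,0,0,0,0,0.35],[0,0,0,0,0,0,0.5],[0,0,0,0,0,0,0.6],[0,0,0,0,0,0,0.6],[0,0,0,0,0,0,0.6],[0,0,0,0,0,0,0.6],[0,0,0,0,0,0,0.6]], grip_force=25)

```text
t: 5.45
tool_pos: [0.5768, 0.2803, 0.0578]
ee_rot: [2.499, 1.903, 0.0]
force: [0.3, -0.4, -0.3]
grip_width: 0.0184
```

Run:
```python
from h import *
st=bot.get_state();print(st["tool_pos"],st["force"],st["grip_width"],st["wrist_torque"])
im=eyes.read_camera("scene");cv2.imwrite("pics/s4.png",cv2.resize(im[60:180,280:440,::-1],None,fx=5,fy=5,interpolation=cv2.INTER_CUBIC))
```

```text
[0.5767594  0.28028471 0.05783818] [ 0.328368   -0.42248375 -0.25345692] 0.018354000667968568 [-0.00179434 -0.03700297  0.01733145]
```

View pics/s4.png

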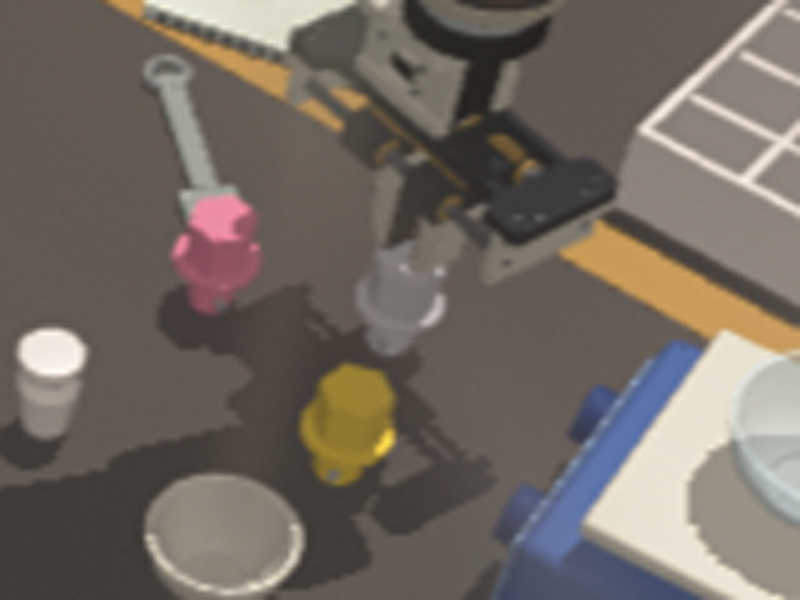

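The fingers closed to 18 mm on nothing. In the scene view their tips, at crop (370,222) and (450,300), are about 27-30 mm above where the stated TCP puts them, and the wrist view agrees (depth ≈168 mm instead of 198). So the real tips are about 15 mm behind the reported TCP. I'll open, go lower and check.

apply_moves(targets=[[0,0,0,0,0,0,0],[0,0,0,0,0,0,-0.45],[0,0,0,0,0,0,-0.45],[0,0,0,0,0,0,-0.45],[0,0,0,0,0,0,-0.45],[0,0,6,0,0,0,-0.45],[0,0,12,0,0,0,-0.45],[0,0,18,0,0,0,-0.45],[0,0,23,0,0,0,-0.45],[0,0,23,0,0,0,-0.45]], grip_force=25)

```text
t: 6.5
tool_pos: [0.5762, 0.2798, 0.0337]
ee_rot: [-2.499, -1.903, 0.003]
force: [1.0, -0.5, -0.2]
grip_width: 0.0662
```

Run:
```python
from h import *
st=bot.get_state();print(st["tool_pos"],st["force"],st["grip_width"],st["wrist_torque"])
im=eyes.read_camera("scene");cv2.imwrite("pics/s5.png",cv2.resize(im[60:180,280:440,::-1],None,fx=5,fy=5,interpolation=cv2.INTER_CUBIC))
w=eyes.read_camera("wrist");cv2.imwrite("pics/w5.png",w[:,:,::-1])
```

```text
[0.5761516  0.27983625 0.03365203] [ 1.02896057 -0.46258459 -0.24660382] 0.06620194295387813 [-0.02590535 -0.04322333  0.00183176]
```

View pics/s5.png

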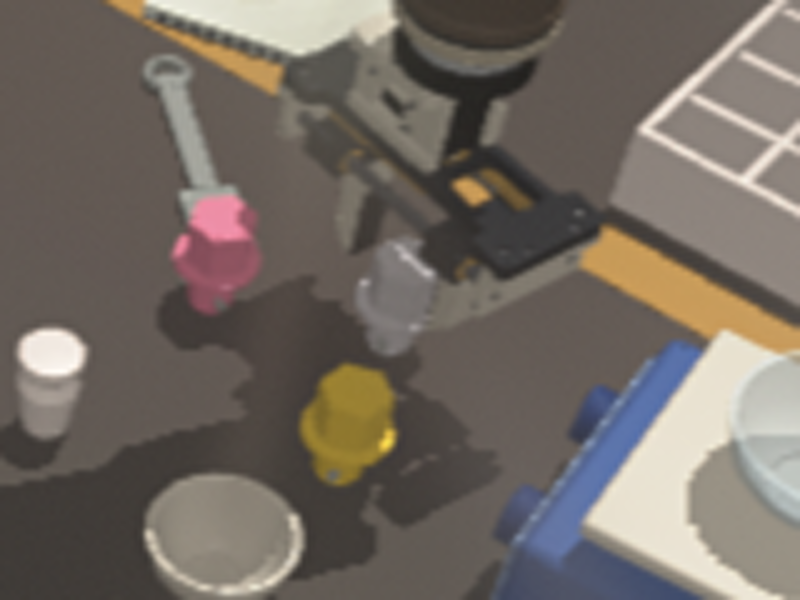

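View pics/w5.png

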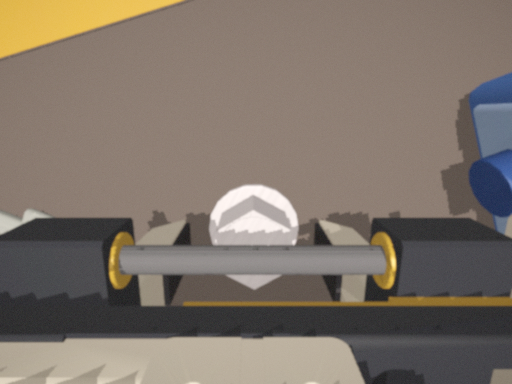

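Tips now read about z≈0.047, between the collar and the head top, on both sides of the head. Closing.

apply_moves(targets=[[0,0,2,0,0,0,-0.2],[0,0,2,0,0,0,0],[0,0,2,0,0,0,0.2],[0,0,2,0,0,0,0.35],[0,0,2,0,0,0,0.5],[0,0,2,0,0,0,0.5],[0,0,2,0,0,0,0.5],[0,0,2,0,0,0,0.5],[0,0,2,0,0,0,0.5],[0,0,2,0,0,0,0.5]], grip_force=25)

```text
t: 7.6
tool_pos: [0.5769, 0.2803, 0.0329]
ee_rot: [2.499, 1.903, 0.0]
force: [0.4, 0.4, 0.8]
grip_width: 0.0354
```

Run:
```python
from h import *
st=bot.get_state();print(st["tool_pos"],st["force"],st["grip_width"],st["wrist_torque"])
```

```text
[0.57686476 0.2802942  0.03292347] [0.41935849 0.38243456 0.84013099] 0.03535900964388308 [-0.02276861 -0.10876904  0.00627151]
```

apply_moves(targets=[[0,0,-5,0,0,0,0.5],[0,0,-15,0,0,0,0.5],[0,0,-30,0,0,0,0.5],[0,0,-50,0,0,0,0.5],[0,0,-70,0,0,0,0.5],[0,0,-90,0,0,0,0.5],[0,0,-110,0,0,0,0.5],[0,0,-125,0,0,0,0.5],[0,0,-130,0,0,0,0.5],[0,0,-130,0,0,0,0.5]])

```text
t: 8.6
tool_pos: [0.5771, 0.2805, 0.1637]
ee_rot: [2.499, 1.903, 0.002]
force: [0.1, 0.2, -1.8]
grip_width: 0.0362
```

Run:
```python
from h import *
st=bot.get_state();print(st["tool_pos"],st["force"],st["grip_width"],st["wrist_torque"],st["qpos"].round(2))
print(rel(st,[.533,-.204,.163],np.radians(75)))
im=eyes.read_camera("scene");cv2.imwrite("pics/s6.png",cv2.resize(im[40:160,260:420,::-1],None,fx=5,fy=5,interpolation=cv2.INTER_CUBIC))
# vessel crop, high zoom for mouth
for n,(u,v) in {"scene":(234,205),"top":(274,210)}.items():
    im=eyes.read_camera(n)[:,:,::-1]
    cv2.imwrite(f"pics/v_{n}.png",cv2.resize(im[v-30:v+30,u-40:u+40],None,fx=10,fy=10,interpolation=cv2.INTER_CUBIC))
```

```text
[0.57705456 0.28045936 0.16373782] [ 0.07364487  0.23214914 -1.84441148] 0.03619694047118867 [-0.02237693 -0.08765873 -0.00301322] [-0.23  0.55 -0.47  1.56  0.27  1.1  -1.03]
(array([-4.78735642e+02,  8.63378576e+01,  4.18199000e-01]), array([ 0.00112288, -0.00086547, -0.00731584]))
```

View pics/s6.png

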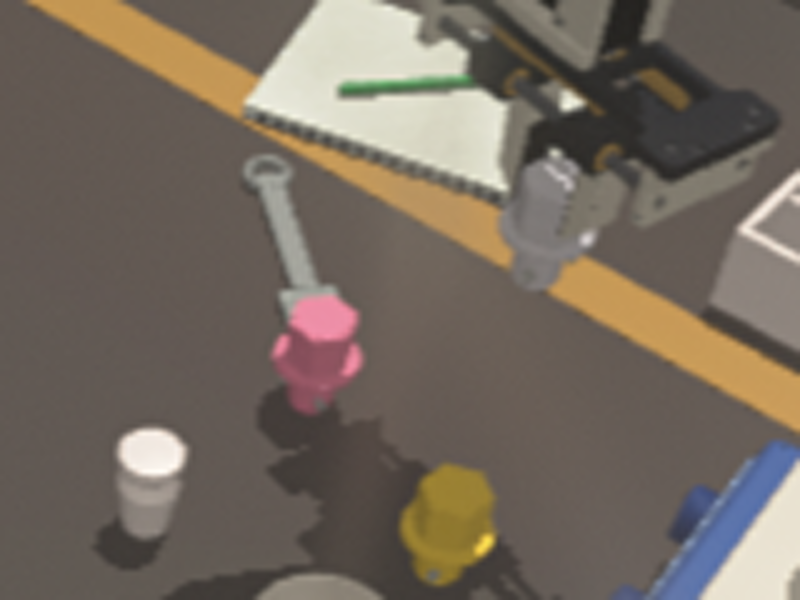

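View pics/v_scene.png

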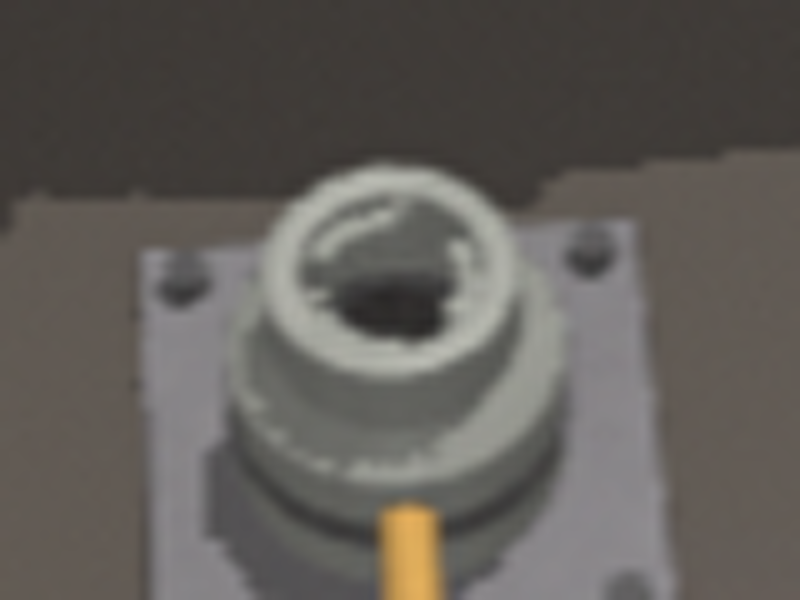

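View pics/v_top.png

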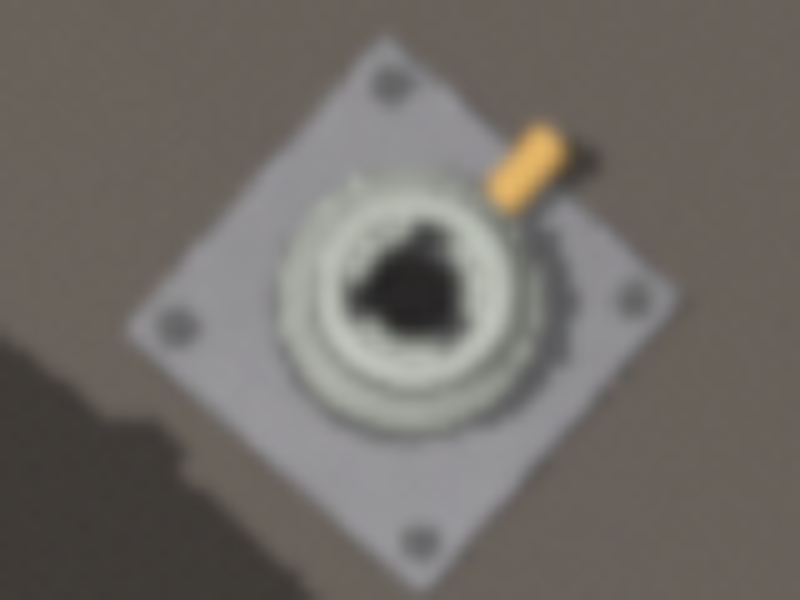

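Run:
```python
from h import *
ct=eyes.get_calibration("top");cs=eyes.get_calibration("scene")
def fitrim(name,u,v,c):
    s=cv2.imread(f"pics/v_{name}.png")
cv=lambda u0,v0,u,v:(u0-40+(u+.5)/10-.5,v0-30+(v+.5)/10-.5)
print("top centre",ray(ct,*cv(274,210,416,288),.09))
for p in[(318,288),(514,288),(416,190),(416,388)]: print(ray(ct,*cv(274,210,*p),.09)[:2])
print("scene"); 
P=[ray(cs,*cv(234,205,*p),.09)[:2] for p in[(262,270),(516,270),(389,165),(389,378),(300,190),(480,190),(300,350),(480,350)]]
P=np.array(P);A=np.c_[2*P,np.ones(len(P))];s=np.linalg.lstsq(A,(P**2).sum(1),rcond=None)[0];print(s[:2],np.sqrt(s[2]+s[0]**2+s[1]**2),P.mean(0))
# foot corners top (z=.012)
F=[ray(ct,*cv(274,210,*p),.012)[:2] for p in[(385,32),(682,297),(424,592),(126,328)]];F=np.array(F);print(F,F.mean(0),[np.linalg.norm(F[i]-F[i-1]) for i in range(4)])
```

```text
top centre [ 0.53367628 -0.20469029  0.09      ]
[ 0.53406641 -0.17446663]
[ 0.53328607 -0.23492012]
[ 0.56412574 -0.205262  ]
[ 0.50276617 -0.20410993]
scene
[ 0.53346034 -0.20668153] 0.031167156835033242 [ 0.53357803 -0.2068095 ]
[[ 0.62591325 -0.19996577]
 [ 0.53765604 -0.29483169]
 [ 0.44328349 -0.20924928]
 [ 0.52988929 -0.11424626]] [ 0.53418552 -0.20457325] [np.float64(0.1287184345967145), np.float64(0.12957190545568822), np.float64(0.12739909121007556), np.float64(0.12855403414340752)]
```

apply_moves(targets=[[-12,2,0,0,0,0,0.5],[-36,7,0,0,0,-0.02,0.5],[-64,12,0,0,0,-0.06,0.5],[-94,17,0,0,0,-0.1,0.5],[-124,23,0,0,0,-0.14,0.5],[-154,28,0,0,0,-0.18,0.5],[-184,34,0,0,0,-0.22,0.5],[-214,39,0,0,0,-0.26,0.5],[-244,44,0,0,0,-0.3,0.5],[-274,50,0,0,0,-0.34,0.5]])

```text
t: 9.75
tool_pos: [0.551, 0.0006, 0.1622]
ee_rot: [-2.14, -2.3, 0.002]
force: [0.8, -1.2, -1.6]
grip_width: 0.0359
```

Run:
```python
from h import *
st=bot.get_state();print(st["tool_pos"],st["qpos"].round(2))
print(rel(st,[.5335,-.2055,.163],np.radians(96)))
```

```text
[0.55102002 0.00061698 0.16224312] [ 0.3   0.42 -0.55  1.78  0.25  1.01 -0.27]
(array([-204.32462967,  -32.29214881,   -0.62948515]), array([-0.00124121,  0.00040816, -0.0327733 ]))
```

apply_moves(targets=[[-30,-5,0,0,0,-0.03,0.5],[-60,-9,0,0,0,-0.03,0.5],[-90,-14,0,0,0,-0.03,0.5],[-120,-19,0,0,0,-0.03,0.5],[-150,-24,0,0,0,-0.03,0.5],[-175,-28,0,0,0,-0.03,0.5],[-194,-31,0,0,0,-0.03,0.5],[-204,-32,0,0,0,-0.03,0.5],[-204,-32,0,0,0,-0.03,0.5],[-204,-32,0,0,0,-0.03,0.5]])

```text
t: 10.75
tool_pos: [0.5345, -0.2019, 0.1626]
ee_rot: [-2.105, -2.331, -0.001]
force: [0.9, 0.2, -1.7]
grip_width: 0.0357
```

Run:
```python
from h import *
st=bot.get_state();print(st["tool_pos"],st["qpos"].round(2),st["grip_width"],st["force"])
print(rel(st,[.5335,-.2055,.163],np.radians(96)))
for n,(u,v) in {"scene":(234,185),"top":(274,210)}.items():
    im=eyes.read_camera(n)[:,:,::-1]
    cv2.imwrite(f"pics/v2_{n}.png",cv2.resize(im[v-45:v+45,u-60:u+60],None,fx=6,fy=6,interpolation=cv2.INTER_CUBIC))
w=eyes.read_camera("wrist");cv2.imwrite("pics/w7.png",w[:,:,::-1])
```

```text
[ 0.53454144 -0.20189275  0.16264146] [ 0.63  0.45 -0.51  1.73  0.25  1.03  0.14] 0.03567931207058381 [ 0.87330231  0.21636752 -1.69412446]
(array([-3.4828248 , -1.40173572, -0.36116879]), array([-0.00014511, -0.00081368, -0.00319264]))
```

View pics/v2_scene.png

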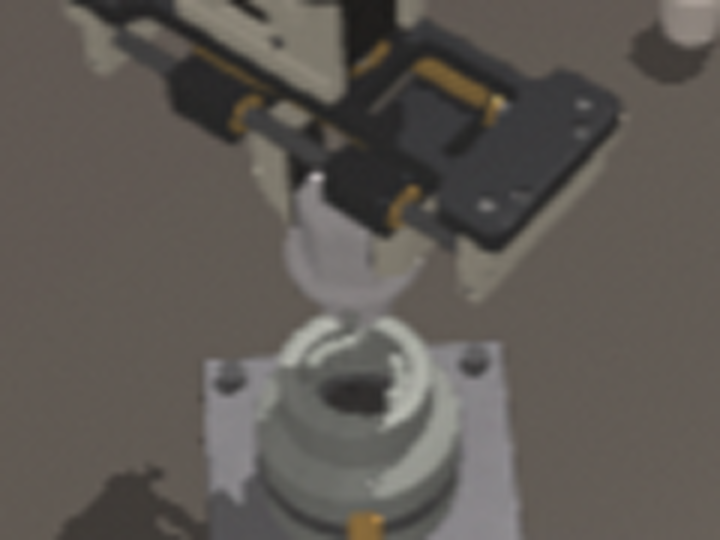

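View pics/w7.png

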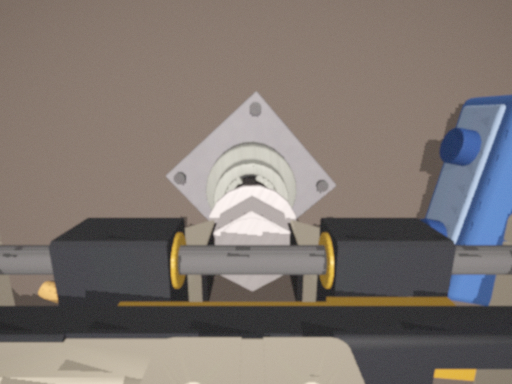

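View pics/v2_top.png

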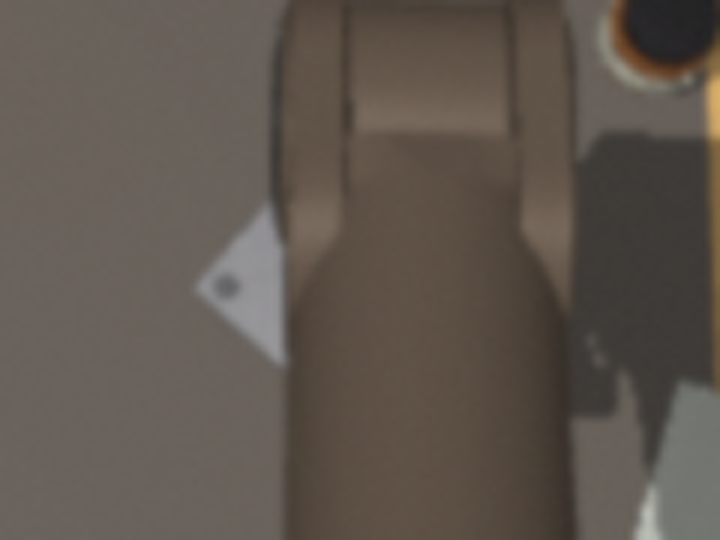

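Run:
```python
from h import *
w=cv2.imread("pics/w7.png");cv2.imwrite("pics/w7c.png",cv2.resize(w[130:305,200:310],None,fx=3.4*2,fy=3.4,interpolation=cv2.INTER_CUBIC) if 0 else cv2.resize(w[135:235,195:310],None,fx=6,fy=6,interpolation=cv2.INTER_CUBIC))
```

```text
(no output)
```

View pics/w7c.png

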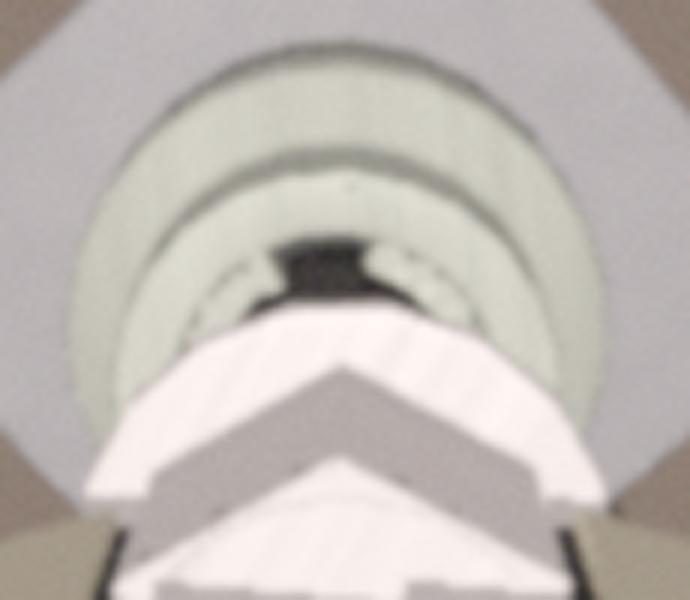

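Run:
```python
from h import *
c=eyes.get_calibration("wrist");st=bot.get_state();M=R.from_rotvec(st["ee_rot"]).as_matrix()
g=lambda u,v,z:ray(c,195+(u+.5)/6-.5,135+(v+.5)/6-.5,z)
w=cv2.imread("pics/w7c.png")
f=lambda Q,z:(lambda P:(lambda s:(s[:2],np.sqrt(s[2]+s[0]**2+s[1]**2)))(np.linalg.lstsq(np.c_[2*P,np.ones(len(P))],(P**2).sum(1),rcond=None)[0]))(np.array([g(u,v,z)[:2] for u,v in Q]))
hsv=w.mean(2)
# radial edge: find rim outer edge (light->dark going up) along columns
Q=[]
for u in range(150,530,20):
    col=cv2.GaussianBlur(w,(5,5),0)[:,u].mean(1)
    guess=168+ (230 - np.sqrt(max(0,230**2-(u-337)**2)))*1.0
    a=int(max(guess-25,0));seg=np.diff(col[a:a+50]);Q.append((u,a+int(np.argmax(seg))))
print(Q)
ctr,r=f(Q,.09);print("rim",ctr,r); print("centre in tool mm",((np.r_[ctr,.09]-st["tool_pos"])@M*1000).round(2))
# collar far edge centre prediction
h=st["tool_pos"][2]-.0329
C=[g(u,v,h+.039) for u,v in[(345,302)]];print("collar far, tool mm",((C[0]-st["tool_pos"])@M*1000).round(2))
C=g(342,457,h+.069);print("head corner tool",((C-st["tool_pos"])@M*1000).round(2)); C=g(342,367,h+.039);print("head base corner tool",((C-st["tool_pos"])@M*1000).round(2))
```

```text
[(150, 265), (170, 243), (190, 224), (210, 212), (230, 194), (250, 187), (270, 182), (290, 176), (310, 175), (330, 170), (350, 170), (370, 175), (390, 178), (410, 181), (430, 189), (450, 198), (470, 211), (490, 230), (510, 249)]
rim [ 0.5339215  -0.20493191] 0.030797957448839137
centre in tool mm [-3.45 -1.35 72.9 ]
collar far, tool mm [27.33 -0.42 -6.09]
head corner tool [ 21.87  -0.65 -36.09]
head base corner tool [21.17 -0.68 -6.09]
```

apply_moves(targets=[[-2,0,0,0,0,0,0.5],[-4,-1,0,0,0,0,0.5],[-4,-1,5,0,0,0,0.5],[-4,-1,12,0,0,0,0.5],[-4,-1,20,0,0,0,0.5],[-4,-1,28,0,0,0,0.5],[-4,-1,36,0,0,0,0.5],[-4,-1,44,0,0,0,0.5],[-4,-1,50,0,0,0,0.5],[-4,-1,52,0,0,0,0.5]])

```text
t: 11.9
tool_pos: [0.5336, -0.2069, 0.1099]
ee_rot: [-2.106, -2.33, 0.001]
force: [-0.3, 1.0, -1.7]
grip_width: 0.0364
```

Run:
```python
from h import *
st=bot.get_state();print(st["tool_pos"],st["force"],st["wrist_torque"],st["grip_width"])
print(rel(st,[.5338,-.2065,.11],np.radians(96)))
```

```text
[ 0.5336253  -0.20687272  0.10990532] [-0.30785839  0.95249511 -1.65231315] [ 0.00650251 -0.09114436 -0.04848951] 0.03642601790450568
(array([ 0.35325376,  0.21128415, -0.09472743]), array([-0.00105971, -0.00049609, -0.00373902]))
```

apply_moves(targets=[[0,0,1,0,0,0,0.5],[0,0,2,0,0,0,0.5],[0,0,3,0,0,0,0.5],[0,0,3.5,0,0,0,0.5],[0,0,4,0,0,0,0.5],[0,0,4.5,0,0,0,0.5],[0,0,5,0,0,0,0.5],[0,0,5.3,0,0,0,0.5],[0,0,5.6,0,0,0,0.5],[0,0,5.6,0,0,0,0.5]])

```text
t: 12.9
tool_pos: [0.534, -0.207, 0.1052]
ee_rot: [-2.107, -2.331, 0.0]
force: [0.7, 0.6, -2.1]
grip_width: 0.0358
```

Run:
```python
from h import *
st=bot.get_state();print(st["tool_pos"],st["force"],st["wrist_torque"],st["grip_width"])
```

```text
[ 0.53402386 -0.20697563  0.10518066] [ 0.6979323   0.61416249 -2.09403465] [-0.02127251 -0.12504714  0.02991251] 0.03575093240903088
```

Plug origin is about 0.072. No contact yet, so down a little more.

apply_moves(targets=[[0,0,0.3,0,0,0,0.5],[0,0,0.6,0,0,0,0.5],[0,0,0.9,0,0,0,0.5],[0,0,1.2,0,0,0,0.5],[0,0,1.5,0,0,0,0.5],[0,0,1.8,0,0,0,0.5],[0,0,2,0,0,0,0.5],[0,0,2,0,0,0,0.5],[0,0,2,0,0,0,0.5],[0,0,2,0,0,0,0.5]])

```text
t: 13.9
tool_pos: [0.5343, -0.207, 0.1044]
ee_rot: [2.106, 2.33, -0.0]
force: [-3.3, 0.4, 12.6]
grip_width: 0.0358
```

Run:
```python
from h import *
st=bot.get_state();print(st["tool_pos"],st["force"],st["wrist_torque"],st["grip_width"])
```

```text
[ 0.53428775 -0.20704721  0.10439161] [-3.26265885  0.37395488 12.61263465] [ 0.12805024  1.00816806 -0.006089  ] 0.03583743402370919
```

apply_moves(targets=[[0,0,-0.4,0,0,0,0.5],[0,0,-0.7,0,0,0,0.5],[0,0,-0.7,0,0,-0.05,0.5],[0,0,-0.7,0,0,-0.1,0.5],[0,0,-0.7,0,0,-0.15,0.5],[0,0,-0.7,0,0,-0.2,0.5],[0,0,-0.7,0,0,-0.25,0.5],[0,0,-0.7,0,0,-0.3,0.5],[0,0,-0.7,0,0,-0.3,0.5],[0,0,-0.7,0,0,-0.3,0.5]])

```text
t: 14.9
tool_pos: [0.5343, -0.2072, 0.1043]
ee_rot: [1.736, 2.617, 0.0]
force: [-1.3, -0.5, 5.4]
grip_width: 0.0357
```

Run:
```python
from h import *
st=bot.get_state();print(st["tool_pos"],st["force"],st["wrist_torque"],st["grip_width"],st["qpos"].round(2))
```

```text
[ 0.53431879 -0.20715143  0.10429121] [-1.26455485 -0.50187887  5.43893259] [-0.03593135  0.06613342  0.06763006] 0.03572603097802937 [ 0.67  0.52 -0.56  1.79  0.34  0.92  0.37]
```

apply_moves(targets=[[0,0,0,0,0,-0.03,0.5],[0,0,0,0,0,-0.06,0.5],[0,0,0,0,0,-0.09,0.5],[0,0,0,0,0,-0.12,0.5],[0,0,0,0,0,-0.15,0.5],[0,0,0,0,0,-0.18,0.5],[0,0,0,0,0,-0.21,0.5],[0,0,0,0,0,-0.25,0.5],[0,0,0,0,0,-0.25,0.5],[0,0,0,0,0,-0.25,0.5]])

```text
t: 15.9
tool_pos: [0.534, -0.207, 0.1038]
ee_rot: [-1.395, -2.814, -0.0]
force: [0.4, -0.2, -1.8]
grip_width: 0.0359
```

Run:
```python
from h import *
st=bot.get_state();print(st["tool_pos"],st["force"],st["wrist_torque"],st["grip_width"],st["qpos"].round(2))
```

```text
[ 0.53396644 -0.20696958  0.10379506] [ 0.41047521 -0.24048981 -1.80922631] [ 0.01767327 -0.20782018 -0.00314552] 0.03588724257603704 [ 0.71  0.54 -0.62  1.79  0.38  0.93  0.58]
```

apply_moves(targets=[[0,0,0.5,0,0,-0.03,0.5],[0,0,1,0,0,-0.05,0.5],[0,0,2,0,0,-0.06,0.5],[0,0,3,0,0,-0.06,0.5],[0,0,4,0,0,-0.06,0.5],[0,0,5,0,0,-0.06,0.5],[0,0,6,0,0,-0.06,0.5],[0,0,7,0,0,-0.06,0.5],[0,0,8,0,0,-0.06,0.5],[0,0,8,0,0,-0.06,0.5]])

```text
t: 16.9
tool_pos: [0.5339, -0.207, 0.0958]
ee_rot: [-1.309, -2.855, 0.0]
force: [0.4, 0.9, -1.8]
grip_width: 0.0356
```

Run:
```python
from h import *
st=bot.get_state();print(st["tool_pos"],st["force"],st["wrist_torque"],st["grip_width"],st["qpos"].round(2))
```

```text
[ 0.53392996 -0.20697243  0.09577245] [ 0.38636218  0.90083262 -1.75560233] [ 0.05878625 -0.09368572 -0.01827198] 0.03561434747804444 [ 0.72  0.55 -0.63  1.8   0.4   0.92  0.63]
```

It has dropped into the starts with no side load. Down to the seal.

apply_moves(targets=[[0,0,0.5,0,0,0,0.5],[0,0,1,0,0,0,0.5],[0,0,1.5,0,0,0,0.5],[0,0,2,0,0,0,0.5],[0,0,2.4,0,0,0,0.5],[0,0,2.7,0,0,0,0.5],[0,0,2.7,0,0,0,0.5],[0,0,2.7,0,0,0,0.5],[0,0,2.7,0,0,0,0.5],[0,0,2.7,0,0,0,0.5]])

```text
t: 17.9
tool_pos: [0.5341, -0.207, 0.0933]
ee_rot: [1.309, 2.855, -0.0]
force: [-1.7, -0.8, 0.6]
grip_width: 0.0359
```

Run:
```python
from h import *
st=bot.get_state();print(st["tool_pos"],st["force"],st["wrist_torque"],st["grip_width"],st["qpos"].round(2))
```

```text
[ 0.53411773 -0.20704288  0.09329457] [-1.73201208 -0.81210288  0.60799454] [-0.01159337  0.01825215 -0.00527096] 0.035874798827287946 [ 0.72  0.56 -0.63  1.8   0.4   0.92  0.62]
```

apply_moves(targets=[[0,0,0.3,0,0,0.04,0.5],[0,0,0.5,0,0,0.08,0.5],[0,0,0.7,0,0,0.12,0.5],[0,0,0.9,0,0,0.16,0.5],[0,0,1,0,0,0.2,0.5],[0,0,1.2,0,0,0.24,0.5],[0,0,1.4,0,0,0.28,0.5],[0,0,1.6,0,0,0.32,0.5],[0,0,1.8,0,0,0.36,0.5],[0,0,1.8,0,0,0.36,0.5]])

```text
t: 18.9
tool_pos: [0.5345, -0.2072, 0.0917]
ee_rot: [1.8, 2.574, 0.0]
force: [0.6, -0.9, 3.0]
grip_width: 0.0357
```

Run:
```python
from h import *
st=bot.get_state();print(st["tool_pos"],st["force"],st["wrist_torque"],st["grip_width"],st["qpos"].round(2))
```

```text
[ 0.53448293 -0.20718774  0.09174117] [ 0.581134   -0.86344197  2.97833052] [-0.18294021 -0.02382044 -0.00637009] 0.03569299175838254 [ 0.65  0.54 -0.53  1.8   0.34  0.89  0.32]
```

Up-force is 4.7 N net, which is just the seal. Continuing clockwise.

apply_moves(targets=[[0,0,0.2,0,0,0.04,0.5],[0,0,0.4,0,0,0.08,0.5],[0,0,0.6,0,0,0.12,0.5],[0,0,0.8,0,0,0.16,0.5],[0,0,1,0,0,0.2,0.5],[0,0,1.2,0,0,0.24,0.5],[0,0,1.4,0,0,0.28,0.5],[0,0,1.6,0,0,0.32,0.5],[0,0,1.8,0,0,0.36,0.5],[0,0,1.8,0,0,0.36,0.5]])

```text
t: 19.9
tool_pos: [0.5345, -0.2072, 0.09]
ee_rot: [2.23, 2.211, 0.0]
force: [-0.9, -0.4, 4.7]
grip_width: 0.0359
```

Run:
```python
from h import *
st=bot.get_state();print(st["tool_pos"],st["force"],st["wrist_torque"],st["grip_width"],st["qpos"].round(2))
```

```text
[ 0.53448036 -0.20716505  0.09002473] [-0.87998552 -0.39018063  4.73420202] [-0.18148357 -0.02405092 -0.07564592] 0.035946041963653814 [ 0.59  0.52 -0.44  1.81  0.28  0.87  0.01]
```

apply_moves(targets=[[0,0,0.2,0,0,0.04,0.5],[0,0,0.4,0,0,0.08,0.5],[0,0,0.5,0,0,0.12,0.5],[0,0,0.6,0,0,0.16,0.5],[0,0,0.7,0,0,0.2,0.5],[0,0,0.8,0,0,0.23,0.5],[0,0,0.9,0,0,0.26,0.5],[0,0,1,0,0,0.29,0.5],[0,0,1,0,0,0.29,0.5],[0,0,1,0,0,0.29,0.5]])

```text
t: 20.9
tool_pos: [0.5344, -0.207, 0.089]
ee_rot: [2.525, 1.868, 0.001]
force: [-0.4, -0.7, 5.9]
grip_width: 0.0359
```

Run:
```python
from h import *
st=bot.get_state();print(st["tool_pos"],st["force"],st["wrist_torque"],st["grip_width"],st["qpos"].round(2))
```

```text
[ 0.53441734 -0.20703272  0.08900196] [-0.35434774 -0.74726477  5.86046009] [-0.07484365  0.16724441  0.02784265] 0.0358547101691671 [ 0.54  0.51 -0.37  1.82  0.24  0.86 -0.24]
```

apply_moves(targets=[[0,0,0.1,0,0,0.04,0.5],[0,0,0.2,0,0,0.08,0.5],[0,0,0.3,0,0,0.12,0.5],[0,0,0.4,0,0,0.16,0.5],[0,0,0.5,0,0,0.19,0.5],[0,0,0.6,0,0,0.22,0.5],[0,0,0.6,0,0,0.25,0.5],[0,0,0.6,0,0,0.25,0.5],[0,0,0.6,0,0,0.25,0.5],[0,0,0.6,0,0,0.25,0.5]])

```text
t: 21.9
tool_pos: [0.5341, -0.2062, 0.0885]
ee_rot: [-2.738, -1.54, -0.0]
force: [-2.1, 2.0, 7.7]
grip_width: 0.036
```

Run:
```python
from h import *
st=bot.get_state();print(st["tool_pos"],st["force"],st["wrist_torque"],st["grip_width"],st["qpos"].round(2),st["ee_rot"])
im=eyes.read_camera("scene")[:,:,::-1];cv2.imwrite("pics/s9.png",cv2.resize(im[140:250,170:300],None,fx=5.4,fy=5.4,interpolation=cv2.INTER_CUBIC))
w=eyes.read_camera("wrist");cv2.imwrite("pics/w9.png",w[:,:,::-1])
```

```text
[ 0.53407814 -0.20616452  0.0884693 ] [-2.10831271  2.00281879  7.70209324] [0.47615001 0.65493654 0.16477439] 0.03603061539384671 [ 0.5   0.5  -0.31  1.82  0.19  0.85 -0.45] [-2.73771219e+00 -1.53990197e+00 -3.80691808e-04]
```

View pics/s9.png

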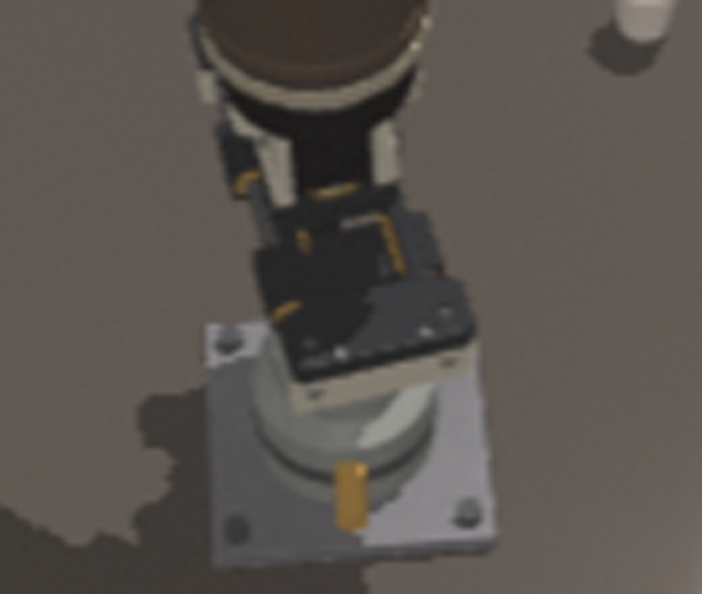

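View pics/w9.png

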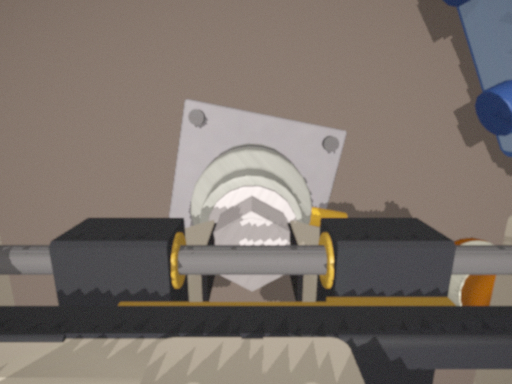

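apply_moves(targets=[[0,0,0,0,0,0.03,0.5],[0,0,0,0,0,0.06,0.5],[0,0,0,0,0,0.09,0.5],[0,0,0,0,0,0.12,0.5],[0,0,0,0,0,0.12,0.5],[0,0,0,0,0,0.12,0.5],[0,0,0,0,0,0.12,0.5],[0,0,0,0,0,0.12,0.5],[0,0,0,0,0,0.12,0.5],[0,0,0,0,0,0.12,0.5]])

```text
t: 23.0
tool_pos: [0.5336, -0.2059, 0.0885]
ee_rot: [-2.824, -1.375, 0.001]
force: [-5.2, 2.5, 11.3]
grip_width: 0.0364
```

Run:
```python
from h import *
st=bot.get_state();print(st["tool_pos"],st["force"],st["wrist_torque"],st["grip_width"],st["qpos"].round(2),st["ee_rot"])
M=R.from_rotvec(st["ee_rot"]).as_matrix();print(np.degrees(np.arctan2(M[1,0],M[0,0])))
```

```text
[ 0.53356852 -0.205945    0.08847073] [-5.18600616  2.51181079 11.31102934] [0.62382647 1.08243896 0.82841164] 0.03638069579746735 [ 0.47  0.5  -0.28  1.82  0.17  0.85 -0.55] [-2.82373106e+00 -1.37496258e+00  1.16776436e-03]
51.92579485995322
```

Torque rose to 0.8 N·m after 79° of turn, at home height, which reads as the stop. Letting go, then rising straight up and looking.

apply_moves(targets=[[0,0,0,0,0,0,0.1],[0,0,0,0,0,0,0],[0,0,0,0,0,0,-0.2],[0,0,0,0,0,0,-0.45],[0,0,0,0,0,0,-0.45],[0,0,-5,0,0,0,-0.45],[0,0,-15,0,0,0,-0.45],[0,0,-30,0,0,0,-0.45],[0,0,-50,0,0,0,-0.45],[0,0,-70,0,0,0,-0.45]])

```text
t: 24.0
tool_pos: [0.5341, -0.2069, 0.1596]
ee_rot: [2.827, 1.369, 0.0]
force: [-0.1, -0.1, 0.2]
grip_width: 0.0664
```

apply_moves(targets=[[-20,0,-10,0,0,0,-0.45],[-50,0,-20,0,0,0,-0.45],[-75,0,-20,0,0,0,-0.45],[-75,0,-20,0,0,0,-0.45],[-75,0,-20,0,0,0,-0.45],[-75,0,-20,0,0,0,-0.45],[-75,0,-20,0,0,0,-0.45],[-75,0,-20,0,0,0,-0.45],[-75,0,-20,0,0,0,-0.45],[-75,0,-20,0,0,0,-0.45]])

```text
t: 25.0
tool_pos: [0.4877, -0.2655, 0.1779]
ee_rot: [-2.827, -1.37, 0.0]
force: [0.2, 0.0, 0.5]
grip_width: 0.0667
```

Run:
```python
from h import *
c=eyes.get_calibration("wrist");np.save("w10.npy",c["extrinsics"]);st=bot.get_state();w=eyes.read_camera("wrist");cv2.imwrite("pics/w10.png",w[:,:,::-1])
print(st["t"],st["tool_pos"],st["force"],proj(c,[.5337,-.2055,.125]))
im=eyes.read_camera("scene")[:,:,::-1];cv2.imwrite("pics/s10.png",cv2.resize(im[150:250,180:290],None,fx=6,fy=6,interpolation=cv2.INTER_CUBIC))
```

```text
25.0 [ 0.48765574 -0.2655286   0.17793433] [0.16195541 0.0162075  0.49698771] (np.float64(250.57483979276287), np.float64(97.9646860216438))
```

View pics/s10.png

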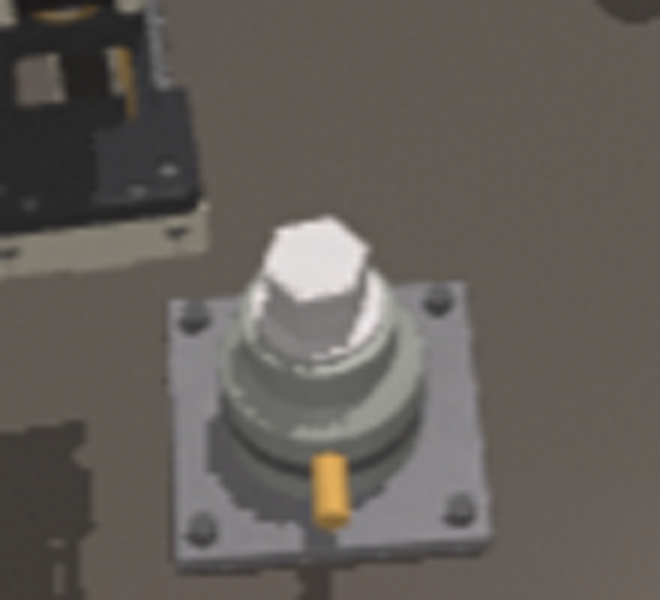

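View pics/w10.png

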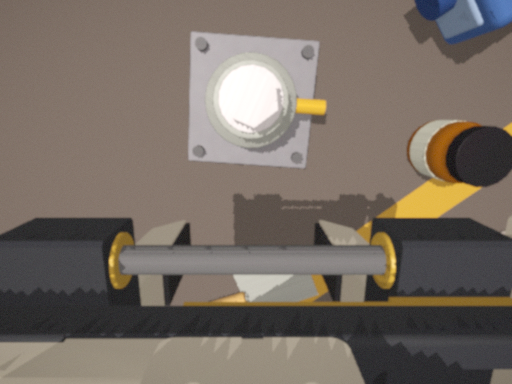

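Run:
```python
from h import *
w=cv2.imread("pics/w10.png")[60:135,205:300].astype(float).mean(2);print(w.max())
g=np.clip((w-150)/(255-150),0,1)**2*255
cv2.imwrite("pics/w10c.png",cv2.resize(g.astype(np.uint8),None,fx=8,fy=8,interpolation=cv2.INTER_CUBIC))
```

```text
255.0
```

View pics/w10c.png

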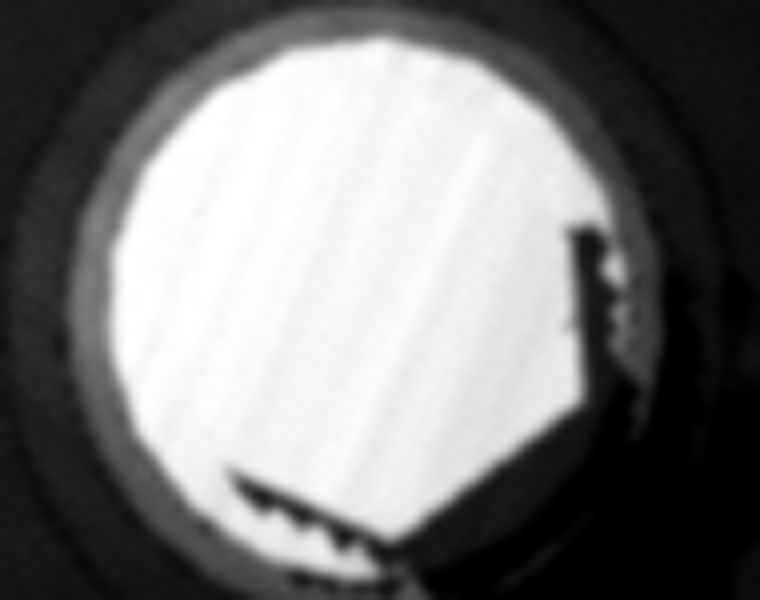

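Run:
```python
from h import *
c=eyes.get_calibration("wrist");c["extrinsics"]=np.load("w10.npy")
st=bot.get_state()
g=lambda u,v,z:ray(c,205+(u+.5)/8-.5,60+(v+.5)/8-.5,z)
for z in(.125,.130):
    A,B,C,D=[g(*p,z)[:2] for p in((392,543),(583,403),(230,470),(572,230))]
    for a,b in((A,B),(C,A),(B,D)):
        d=b-a;print(z,np.linalg.norm(d),np.degrees(np.arctan2(d[1],d[0]))%60)
A=g(392,543,.125)
for th in (np.radians(48),np.radians(50),np.radians(52)):
    # corner A lies toward tool -x-ish: pick among corners at th+60k the one closest to direction
    M=R.from_rotvec(st["ee_rot"]).as_matrix()
    k=[A[:2]-.02078*np.array([np.cos(th+i*np.pi/3),np.sin(th+i*np.pi/3)]) for i in range(6)]
    print(np.degrees(th),min(k,key=lambda p:np.linalg.norm(p-[.5337,-.2055])))
cs=eyes.get_calibration("scene")
s=cv2.imread("pics/s10.png");cv2.imwrite("pics/s10c.png",cv2.resize(s[190:420,200:440],None,fx=2.5,fy=2.5))
for z in(.125,.13): print("scene crop head centre",(np.array(proj(cs,[.5337,-.2055,z]))-[180,150]+.5)*6)
```

```text
0.125 0.02058552705648152 57.472371730987874
0.125 0.015619665551212794 57.96539988071939
0.125 0.014465669228709 56.66919041708552
0.13 0.02013209577694096 57.47237173098799
0.13 0.01527561582552698 57.96539988071963
0.13 0.014147038236663568 56.669190417085744
48.00000000000001 [ 0.53684616 -0.20710832]
50.0 [ 0.53629875 -0.20663247]
52.0 [ 0.53573507 -0.20617601]
scene crop head centre [317.01427911 259.40837665]
scene crop head centre [316.4970205  251.93359842]
```

View pics/s10c.png

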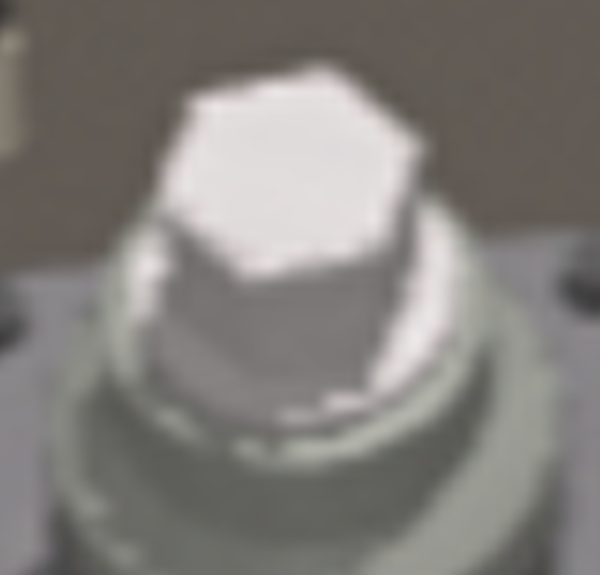

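The checks agree on home. The head centre reads at crop (316,259) against a predicted (317,259) for home, or 252 if it stood 5 mm proud. The tool came down 16.0 mm from land to stop, where 16 is expected. The hex stayed at 57° after release. Handing in.

Run:
```python
from workcell import bot
print(bot.hand_in())
```

```text
the job is handed in; nothing more can be done
None
```

The plug is screwed into the vessel and, by my checks, fully home; I handed the job in at about 25 s. `hand_in` gives no verdict.

**What I did**
- I gripped the grey aluminium plug and stood it on the land at about 14 N. At about 7 N I turned it roughly 32° anticlockwise until the upward force vanished.
- I then lowered it 11 mm to the seal and ran it clockwise. The plug turned about 74° while going down 4.8 mm. Torque rose to 0.8 N·m at the stop, and I let go and backed away.

**Last checks**
- **Depth:** the tool dropped 16.0 mm from land to stop, and 16 mm is expected. In the scene view the released head sits within a pixel of where home predicts.
- **Centring:** the tool-based position is within about 1 mm of the mouth. A rough single-corner estimate from the wrist camera gave 2–3 mm. The limit is 4 mm.
- **Upright:** I judged this only by eye in the pictures.
- **Forces:** the highest force I saw was about 14 N. Readings came only at the end of each move, so short peaks between them would not show.
- **Bystanders:** I did not re-measure them. I felt no contact with any.

**What went wrong or disagreed**
- **First grasp missed:** the fingers closed above the head. The fingertips are really about 28 mm further back than the reported tool position implies. I saw this in the scene and wrist pictures and went lower.
- **Slip at the stop:** the jaws turned about 5° past the hexagon (tool at 52°, hexagon at 57°). I took that as the plug being firmly stopped and did not re-grip to test it again.

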